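# Find and mark the balance point of a pendulum rod

### The arm

A 6-joint arm with a two-finger parallel gripper is mounted at the origin on the work surface; the furniture and walls round the work are solid. World frame = base frame: x ahead of the robot, y to its left, z up, the work surface at z = 0. Lengths are in m, angles in rad, forces in N, time in s.
With the tool pointing down it reaches from about 0.375 to 0.9 m from the base axis. Payload 3.1 kg.
Tool frame: the origin (TCP) lies between the finger pads; the fingertips stand 17 mm ahead of it and the grasp point (between the pads) lies 2 mm behind it (robot.nose_length is the distance from the TCP to the fingertips, in m); z points along the fingers, y is the line along which they close (so a half turn about z gives the same grasp; the last joint's range is limited). The gripper opens to 87 mm and grips with 3 to 60 N. Pads are 19 mm wide; open, the fingers measure 117 mm over their backs; the gripper's body (75 mm by 190 mm) begins 51 mm behind the grasp point.
Start: joints at [-1.502, 0.527, 1.433, -0, 1.181, -0.178], TCP at [0.153, -0.606, 0.24] pointing down, gripper open.
Joint ranges: [-3.08, 3.08], [-0.75, 2.2], [0.22, 2.44], [-1.43, 4.57], [0, 2.65], [-2.85, 2.85]. Speed limits (rad/s): [2.79, 2.79, 3.14, 3.14, 3.14, 3.14].

### API

Orientations are given as a unit quaternion [x, y, z, w].
In Python, from rig import robot, cams gives the robot as it stands.
- The arm moves only by the shell command python3 -m pendant 'ROWS' [FORCE]. ROWS is JSON, a list of rows, each an object with "jaw": the opening, from 0 (shut) to 1 (fully open); "linear": the shift along the tool's x, y, z in cm, a list of three; "twist": the turn about the tool's z in degrees. A call has 1 to 12 rows; each row shifts and turns the commanded pose from where the row before left it, along the tool's axes as they then stand; what a row does not reach is not made up. A row lasts 1/12 s, in which the tool goes at most 41.7 mm and 7.16 degrees, less where a joint would pass 70% of its speed; a pose out of reach is approached as far as the arm can. A call is refused whole if a number of a shift passes 4.17 or a number of a turn 7.16, either way. A call with a gripper value outside its range is refused whole. The fingers move at their own pace and stop on an object; FORCE is the grip in N (left out, the last holds). Time passes only in rows, so rows that do not move let the fingers close. It gives the time, the measured TCP pose, the force, the opening and the grip force at its end, in the units of the state.
- robot.get_obs(): the state, without advancing time (a new reading comes with each control period).
- cams.camera(name): name is "scene" or "top"; returns a dict with "color" (480x640x3 uint8, blue, green, red), "depth" (480x640 float32, m along the optical axis (not along the pixel's ray), 0 where there is no reading), "fov_y" (degrees; the focal length in pixels is half the picture's height over the tangent of half this angle, whatever the lens; pixels are square), "cx", "cy" (the principal point, pixels), "k1" (the pictures are not rectified: a ray, as slopes to the right and down, at radius r is drawn at 1 + k1 r^2 times it, then the intrinsics apply), "view" (4x4, takes a point from world to camera coordinates). Camera axes: x right, y down, z forward; pixel columns grow to the right and rows downward; lengths in m; the calibration is good to about 2 mm. A picture is of the moment at which its call begins.
- robot.hand_in(): hands the job in; it is judged then, once.
The state is a dict: "time": time; "q": joint angles; "joint_velocities": joint speeds; "joint_torque": joint torques, N m; "position": TCP position; "tool_rot": TCP orientation; "ft_force": force on the tool from outside, world axes, zero at the start; "moment": the same for the moment, N m; "grip_width": finger opening in m; "grip_force": force on a finger pad.
Only numpy, scipy, OpenCV 4.12 (cv2) and the standard library are available. Lean on these libraries where they do the work, as an engineer would, in place of code of your own. Each camera call takes 0.05 s, during which the arm holds its last target. There are 200 camera calls.

### The job

The counterweight inside the pendulum rod of the hardness tester has been re-set. Slide the rod along the knife edge of the balancing stand, without pressing it hard on the edge or the bails, until it balances level there by itself with nothing touching it; then mark the balance point by gently setting the black saddle clip astride the rod directly above the knife edge, and leave the rod balancing level with the saddle on it.

Things in the scene. Friction and masses are not known exactly. Their poses are not given: they have to be found in the camera images.
- stand: Fixed balancing stand, grey base 92 x 200 mm, 18 mm high. Origin at the centre of its underside, z up, y along the rod. A pedestal in its middle carries an upright steel blade, the knife edge; a wire bail stands at each side of it.
- edge (a point): Centre of the knife edge's top, 80 mm above the bench; axes as the stand's. The edge is a flat land 6 mm across (along y), 30 mm long (along x); its blade gives a few degrees on a damped, centring pin. The rod balances, after a second's rocking, only with its centre of mass within about 2.5 mm of the middle of the edge; otherwise it tips until it meets a bail, 0.07 rad off level.
- bail_a (a point): Middle of the closed bail 75 mm to the +y side of the edge, at the height of a level rod's centre line: a loop of 6 mm round steel, 112 mm high, 35 mm wide. The rod runs through it with 1.5 mm play at each side; its lower bar lets the rod tip by 0.073 rad, its upper bar is 6.5 mm above a level rod, so the rod cannot be lifted out.
- bail_b (a point): The same, of the like bail 75 mm to the -y side of the edge.
- rod_mid (a point): Middle of the pendulum rod (length, width and height), y along it, z up: a square aluminium tube 20 x 20 mm, 328 mm long with its black end plugs, about 0.5 kg, lying on the edge through both bails. A weight is locked inside, out of sight: the centre of mass is within 25 mm of this point along the rod, either way. At the start the rod lies too far to +y, tipped onto bail_a.
- rod_end_a (a point): Rod's centre line 160 mm from rod_mid, at its +y end, on the robot's left. The part beyond the bail can be pinched from above across its 20 mm width.
- rod_end_b (a point): Rod's centre line 160 mm from rod_mid, at its -y end, on the robot's right.
- saddle_mid (a point): Middle of the black plastic marker saddle, 18 mm above its feet: an upside-down U, loose on the bench behind the stand, 36 mm high, with a narrower top; 31 mm wide along its x (37 mm at the flared feet), 18 mm long along its y, the way its slot runs; 30 g. Slot 23 mm wide, 12 mm deep: 1.5 mm play each side of the rod; seated, its middle is 16 mm above the rod's centre line, 26 mm above the edge.
- loupe: Bystander: black stand magnifier, 39 mm across, 39 mm high. Leave it alone.
- weight: Bystander: brass knob weight, 38 mm across, 32 mm high. Leave it alone.
- marker: Bystander: felt marker 138 mm long lying on the bench. Leave it alone.
- tile: Bystander: flat dark calibration tile holder 52 x 122 x 13 mm. Leave it alone.

How it is judged:
On the way, in this order (a step that is already met when the one before it is completed fails the run):
1. the rod balances level on the knife edge by itself, touched by neither robot nor saddle (angle between rod's own z axis and vertical below 0.03 rad and angular speed of rod below 0.05 rad/s and linear speed of rod below 0.01 m/s and contact force between each of the arm, the fingers and rod below 0.05 N and contact force between saddle and rod below 0.01 N), for 0.5 s.
2. the saddle is seated astride the rod above the edge (contact force between saddle and rod above 0.05 N and y of saddle_mid in the frame of edge between -0.006 and 0.006 m and z of saddle_mid in the frame of edge below 0.029 m), for 0.2 s.
At the end, for the whole second after the job is handed in: The rod rests on the knife edge alone, level within 0.03 rad and still; the saddle sits upright and fully down astride it, its middle within 6 mm of the middle of the edge along the rod, at rest (angle between rod's own z axis and vertical below 0.03 rad and angular speed of rod below 0.05 rad/s and linear speed of each of rod, saddle below 0.01 m/s and z of rod_mid in the frame of edge between 0.007 and 0.013 m and y of saddle_mid in the frame of edge between -0.006 and 0.006 m and x of saddle_mid in the frame of edge between -0.005 and 0.005 m and z of saddle_mid in the frame of edge between 0.023 and 0.029 m and angle between saddle's own z axis and vertical below 0.1 rad); the robot touches nothing.
It fails at once if the rod is pressed or forced against the knife edge or bails with more than 25 N (contact force between rod and stand above 25 N).
It fails at once if the saddle is pressed on the rod with more than 20 N (contact force between saddle and rod above 20 N).
It fails at once if the robot pushes the stand with more than 15 N (contact force between any of the arm, the fingers and stand above 15 N).
It fails at once if a bystander on the bench is moved by more than 20 mm (distance of any of loupe, weight, marker, tile from where it was at the start of the episode above 0.02 m).
It also fails if it takes over 72 s, if anything falls off the work surface, if the arm or the gripper's body presses on something with over 40 N, if the wrist force passes 120 N, or if a joint passes its speed limit or range.

## Working session

There is one attempt and no reset: what is moved stays moved. The work goes in short steps, Python scripts to look and compute and a shell command to move; the robot and the scene stay as the last step left them, time stands still between calls to the robot, and variables do not carry over. Pictures are saved under pics/ and viewed, at most 10 in all, crops included, and the job is handed in when it is done.

```bash
ls; mkdir -p pics
cat > h.py <<'E'
import numpy as np, cv2
from rig import robot, cams
def cam(n):
    c=cams.camera(n); c['f']=240/np.tan(np.radians(c['fov_y'])/2); return c
def pts(c):
    # world point for every pixel (depth)
    v,u=np.mgrid[0:480,0:640]
    return world(c,u.ravel(),v.ravel(),c['depth'].ravel()).reshape(480,640,3)
def slopes(c,u,v):
    x=(np.asarray(u,float)-c['cx'])/c['f'];y=(np.asarray(v,float)-c['cy'])/c['f']
    xu,yu=x.copy(),y.copy()
    for _ in range(15):
        s=1+c['k1']*(xu**2+yu**2); xu,yu=x/s,y/s
    return xu,yu
def world(c,u,v,d):
    x,y=slopes(c,u,v); V=np.array(c['view'])
    p=np.stack([x*d,y*d,d],-1)
    return (p-V[:3,3])@V[:3,:3]
def onplane(c,u,v,z):
    x,y=slopes(c,u,v);V=np.array(c['view']);o=-V[:3,:3].T@V[:3,3]
    r=np.stack([x,y,np.ones_like(x)],-1)@V[:3,:3]
    return o+r*((z-o[2])/r[...,2])[...,None]
E
python3 - <<'E'
from h import *
for n in('scene','top'):
    c=cam(n);cv2.imwrite(f'pics/{n}0.png',c['color']);V=np.array(c['view']);print(n,c['fov_y'],c['k1'],-V[:3,:3].T@V[:3,3],V[:3,:3].round(2).tolist())
    np.savez(f'{n}0.npz',**c)
print(robot.get_obs())
E
```

```text
pics
scene 44.82537116794669 0.005153477146284927 [ 0.03091863 -0.93209107  0.89363745] [[0.88, -0.48, -0.01], [-0.3, -0.52, -0.8], [0.38, 0.7, -0.6]]
top 51.383471623238506 -0.074787815099575 [ 0.37137078 -0.04231061  1.19312158] [[-0.03, -1.0, -0.0], [-0.99, 0.03, -0.13], [0.13, -0.0, -0.99]]
{'time': 0.1, 'q': array([-1.50246367e+00,  5.28372320e-01,  1.43377922e+00, -7.94048476e-06,
        1.18137353e+00, -1.78469705e-01]), 'joint_velocities': array([-2.97096771e-04, -9.74047516e-04, -2.90959666e-03, -8.89155911e-04,
       -3.05508164e-04,  9.91005716e-06]), 'joint_torque': array([-3.71576725e-04, -4.40984201e+01, -1.77150983e+01,  6.35891128e-02,
        5.34098223e-02, -3.52409643e-05]), 'position': array([ 0.15269196, -0.60541944,  0.23866838]), 'tool_rot': array([ 9.92395082e-01,  1.23089672e-01,  4.95147764e-05, -9.64944974e-04]), 'ft_force': array([-0.59253841,  0.48632222,  0.85081447]), 'moment': array([-0.03105736,  0.00825958,  0.00909434]), 'grip_force': 0.0, 'grip_width': 0.08720335507073272}
```

View pics/scene0.png

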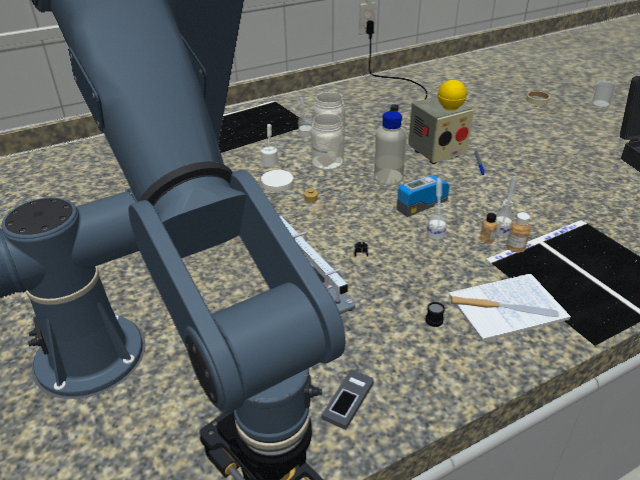

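View pics/top0.png

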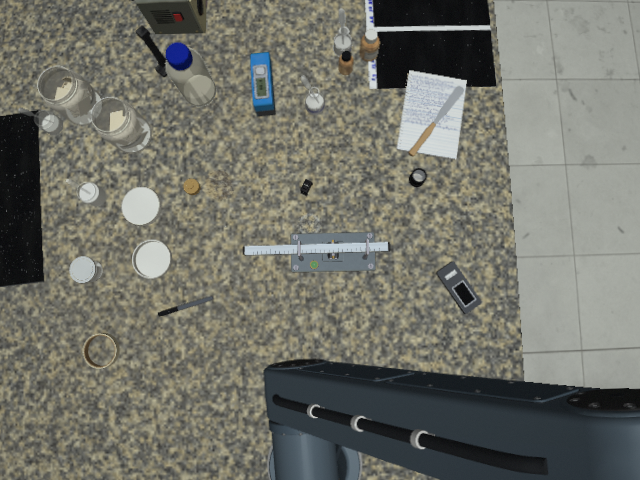

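The top view shows the rod running from (245,251) to (388,247) on the stand centred at about (334,253). The saddle is at (306,187), the loupe at (418,177), the weight at (191,186), the marker at (185,306) and the tile at (460,287). Next I measure using depth.

Run:
```python
from h import *
c=dict(np.load('top0.npz'));P=pts(c)
x,y,z=P[...,0],P[...,1],P[...,2]
v,u=np.mgrid[0:480,0:640]
print('bench z',np.median(z[150:170,240:300]))
def rep(n,m):
    p=P[m]; r=cv2.minAreaRect(np.float32(p[:,:2]*1000)); print(n,m.sum(),'med',np.median(p,0).round(4),'rect mm',np.round(r[0],1),np.round(r[1],1),round(r[2],1))
box=lambda a,b,cc,d:(u>=a)&(u<b)&(v>=cc)&(v<d)
rod=box(235,400,235,262)&(z>.085)&(z<.112);rep('rod',rod)
p=P[rod];
for s in np.array_split(p[p[:,1].argsort()],8): print(s.mean(0).round(4))
rep('base',box(285,382,225,280)&(z>.01)&(z<.03))
rep('bails',box(285,382,225,280)&(z>.113))
for m in [(box(285,325,225,262)&(z>.113)),(box(350,382,225,262)&(z>.113))]: rep('bail',m)
rep('sad',box(295,318,175,200)&(z>.006)); rep('sadtop',box(295,318,175,200)&(z>.028))
for n,b in dict(loupe=(405,432,165,190),weight=(180,203,175,198),tile=(430,485,255,320),marker=(150,220,290,322)).items(): rep(n,box(*b)&(z>.007))
g=cv2.resize(c['color'][170:280,225:425],None,fx=4,fy=4,interpolation=cv2.INTER_CUBIC);cv2.imwrite('pics/c1.png',g)
```

```text
bench z 1.4216856182006946e-05
rod 1341 med [ 0.4911 -0.0255  0.0977] rect mm [491.5 -17.1] [324.   34.8] 89.3
[ 0.4904 -0.1593  0.1076]
[ 0.4901 -0.1206  0.1045]
[ 0.4909 -0.0837  0.1023]
[ 0.4908 -0.0449  0.0991]
[ 0.4912 -0.0065  0.0961]
[0.4914 0.033  0.0955]
[0.4921 0.0742 0.091 ]
[0.4924 0.1184 0.0877]
base 2276 med [ 0.4773 -0.0559  0.0187] rect mm [491.5 -56.4] [199.2  92.3] 89.8
bails 49 med [ 0.4808 -0.0423  0.1159] rect mm [439.2 -56.4] [135.5 153.2] 0.2
bail 20 med [0.4833 0.0178 0.1161] rect mm [436.4  -5.4] [148.8  14.9] 23.9
bail 23 med [ 0.4851 -0.1296  0.1142] rect mm [434.5 -93.9] [ 18.3 162.1] 57.2
sad 126 med [0.6466 0.0034 0.0294] rect mm [525.6  -5.3] [314.7  40.2] 6.2
sadtop 77 med [0.6492 0.0029 0.033 ] rect mm [517.6 -12.4] [297.3  25.3] 6.7
loupe 245 med [ 0.6625 -0.2638  0.0364] rect mm [ 531.5 -152.7] [ 38.3 387. ] 49.8
weight 219 med [0.657  0.2797 0.0227] rect mm [516.3 133.5] [454.3  36.2] 45.9
tile 1121 med [ 0.398  -0.3517  0.0134] rect mm [ 364.7 -237.2] [125.2 369.3] 16.8
marker 269 med [0.3714 0.2924 0.0111] rect mm [371.7 159.6] [403.6  55.8] 87.8
```

View pics/c1.png

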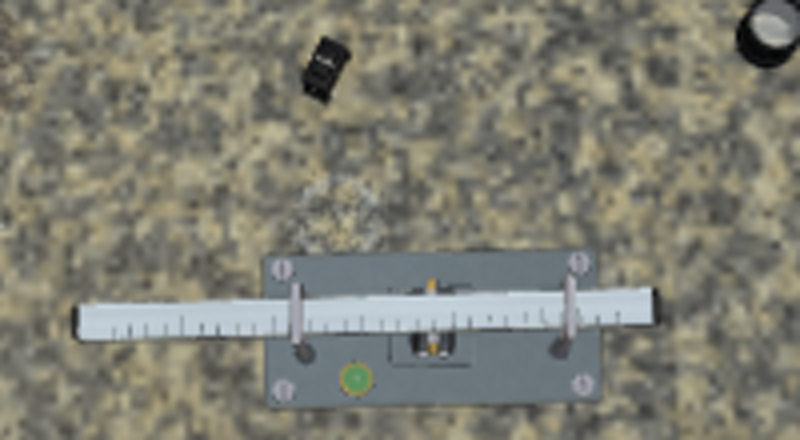

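The crop confirms the rod passes through both bails. The edge is near crop pixel (432,310) and the saddle, at crop (326,68), is yawed roughly 25°. I'll refine the measurements with contaminated depth pixels removed, and start turning the tool.

```bash
python3 - <<'E'
from h import *
c=dict(np.load('top0.npz'));P=pts(c);C=c['color'].astype(int)
x,y,z=P[...,0],P[...,1],P[...,2]
v,u=np.mgrid[0:480,0:640]
ok=c['depth']>0.5
box=lambda a,b,cc,d:ok&(u>=a)&(u<b)&(v>=cc)&(v<d)
rod=box(235,400,235,262)&(abs(x-.4915)<.03)&(abs(z-(.0983-.072*(y+.0255)))<.0035)
p=P[rod]
A=np.polyfit(p[:,1],p[:,0],1);print('rod fit x(y)',A,'z',np.polyfit(p[:,1],p[:,2],1),'y',p[:,1].min(),p[:,1].max(),'x pct',np.percentile(p[:,0]-np.polyval(A,p[:,1]),[2,50,98]))
# colour based ends: bright pixels
br=box(235,400,235,262)&(C.min(2)>150)
for s,zz in ((-1,.107),(1,.088)):
    uu=np.sort(u[br])[[5,-6]][0 if s>0 else 1]; print('bright end',uu,onplane(c,uu,np.median(v[br&(abs(u-uu)<6)]),zz))
blk=box(293,320,172,202)&(C.max(2)<60)
uv=np.float32(np.c_[u[blk],v[blk]]);q=onplane(c,uv[:,0],uv[:,1],.018)
r=cv2.minAreaRect(np.float32(q[:,:2]*1000));print('sad',blk.sum(),r, cv2.boxPoints(r).round(1).tolist())
t=blk&(z>.033)&(z<.039);q=P[t];r=cv2.minAreaRect(np.float32(q[:,:2]*1000));print('sadtop',t.sum(),q.mean(0),r)
E
python3 -m pendant '[{"jaw":1,"linear":[0,0,0],"twist":-7.1},{"jaw":1,"linear":[0,0,0],"twist":-7.1},{"jaw":1,"linear":[0,0,0],"twist":-7.1},{"jaw":1,"linear":[0,0,0],"twist":-7.1},{"jaw":1,"linear":[0,0,0],"twist":-7.1},{"jaw":1,"linear":[0,0,0],"twist":-7.1},{"jaw":1,"linear":[0,0,0],"twist":-7.1},{"jaw":1,"linear":[0,0,0],"twist":-7.1},{"jaw":1,"linear":[0,0,0],"twist":-7.1},{"jaw":1,"linear":[0,0,0],"twist":-7.1},{"jaw":1,"linear":[0,0,0],"twist":-4.4}]' 5
python3 -m pendant '[{"jaw":0.7,"linear":[3,3,0],"twist":0},{"jaw":0.7,"linear":[3,3,0],"twist":0},{"jaw":0.7,"linear":[3,3,0],"twist":0},{"jaw":0.7,"linear":[3,3,0],"twist":0},{"jaw":0.7,"linear":[3,3,0],"twist":0},{"jaw":0.7,"linear":[3,3,0],"twist":0},{"jaw":0.7,"linear":[3,3,0],"twist":0},{"jaw":0.7,"linear":[3,3,0],"twist":0},{"jaw":0.7,"linear":[3,3,0],"twist":0},{"jaw":0.7,"linear":[3,3,0],"twist":0}]'
```

```text
rod fit x(y) [0.00643735 0.49164953] z [-0.07442867  0.09637803] y -0.17914084054731902 0.14538921880179465 x pct [-9.61066335e-03 -3.24408194e-05  9.74036335e-03]
bright end 387 [ 0.49136967 -0.17467018  0.107     ]
bright end 245 [0.49267412 0.14003561 0.088     ]
sad 102 ((649.8694458007812, 5.191537857055664), (19.272811889648438, 35.74200439453125), 64.81842041015625) [[629.5999755859375, 4.099999904632568], [661.9000244140625, -11.100000381469727], [670.0999755859375, 6.300000190734863], [637.7999877929688, 21.5]]
sadtop 27 [0.65014113 0.0029668  0.03613846] ((651.0965576171875, 2.689347267150879), (11.130810737609863, 22.056886672973633), 45.3754768371582)
time: 1.02
position: [0.1527, -0.6056, 0.2389]
tool_rot: [0.708, 0.706, 0.0, -0.001]
ft_force: [-0.2, 0.2, 0.3]
grip_width: 0.0871
grip_force: 0.0
time: 1.85
position: [0.4506, -0.3119, 0.2393]
tool_rot: [0.71, 0.704, -0.0, -0.0]
ft_force: [-0.5, -1.1, 0.5]
grip_width: 0.0605
grip_force: 0.0
```

```bash
python3 -m pendant '[{"jaw":0.7,"linear":[4,0.4,0],"twist":0},{"jaw":0.7,"linear":[4,0.4,0],"twist":0},{"jaw":0.7,"linear":[4,0.4,0],"twist":0},{"jaw":0.7,"linear":[4,0.4,0],"twist":0},{"jaw":0.7,"linear":[4,0.4,0],"twist":0},{"jaw":0.7,"linear":[4,0.4,0],"twist":0},{"jaw":0.7,"linear":[4,0.4,0],"twist":0},{"jaw":0.7,"linear":[4,0.4,0],"twist":0},{"jaw":0.7,"linear":[4,0.4,1],"twist":0},{"jaw":0.7,"linear":[4,0.2,2],"twist":0},{"jaw":0.7,"linear":[3.7,0,2],"twist":0},{"jaw":0.7,"linear":[0,0,2],"twist":0}]'
python3 -m pendant '[{"jaw":0.7,"linear":[0,0,0],"twist":0},{"jaw":0.7,"linear":[0,0,0],"twist":0}]'; python3 -c "
from rig import robot
print(robot.get_obs())"
```

```text
time: 2.85
position: [0.4904, 0.1256, 0.1705]
tool_rot: [0.708, 0.706, 0.001, -0.0]
ft_force: [0.2, -1.0, -0.4]
grip_width: 0.0609
grip_force: 0.0
time: 3.02
position: [0.49, 0.12, 0.1702]
tool_rot: [0.709, 0.705, -0.001, -0.001]
ft_force: [0.2, 0.2, 0.3]
grip_width: 0.0608
grip_force: 0.0
{'time': 3.0167, 'q': array([ 1.85763798e-02,  4.71040496e-01,  1.79913678e+00, -4.38374154e-04,
        8.74719913e-01,  2.55717949e-02]), 'joint_velocities': array([-0.03126611, -0.03292071, -0.02903509,  0.00107958, -0.00119644,
        0.00207773]), 'joint_torque': array([ 8.41011442e-01, -3.52712381e+01, -1.19703841e+01,  9.51171946e-02,
        5.98136452e-02,  1.28170093e-03]), 'position': array([0.49003791, 0.12002628, 0.17023584]), 'tool_rot': array([ 0.70947549,  0.70472815, -0.00130995, -0.0010209 ]), 'ft_force': array([0.16141271, 0.19185042, 0.26102301]), 'moment': array([-0.00674944, -0.15677352, -0.04578179]), 'grip_force': 0.0, 'grip_width': 0.060840956093525245}
```

```bash
python3 -m pendant '[{"jaw":0.5,"linear":[0.3,0.2,2],"twist":0},{"jaw":0.5,"linear":[0.2,0,2.5],"twist":0},{"jaw":0.5,"linear":[0,0,2.5],"twist":0},{"jaw":0.5,"linear":[0,0,2],"twist":0},{"jaw":0.5,"linear":[0,0,0],"twist":0},{"jaw":0.5,"linear":[0,0,0],"twist":0},{"jaw":0.5,"linear":[0,0,0],"twist":0}]'
```

```text
time: 3.6
position: [0.4945, 0.1239, 0.0826]
tool_rot: [0.71, 0.704, 0.001, 0.001]
ft_force: [0.4, -0.8, 0.1]
grip_width: 0.044
grip_force: 0.0
```

```bash
for i in 1 2 3; do python3 -m pendant '[{"jaw":0.5,"linear":[0,0,0],"twist":0}]' | grep -E "pos|ft"; done
python3 - <<'E'
from h import *
c=cam('top');P=pts(c);x,y,z=P[...,0],P[...,1],P[...,2]
v,u=np.mgrid[0:480,0:640]
g=cv2.resize(c['color'][200:300,225:405],None,fx=4,fy=4,interpolation=cv2.INTER_CUBIC);cv2.imwrite('pics/c2.png',g)
E
```

```text
position: [0.4946, 0.1243, 0.0829]
ft_force: [0.8, 0.7, -0.4]
position: [0.4943, 0.1245, 0.0827]
ft_force: [-0.3, 0.4, -0.1]
position: [0.4938, 0.1247, 0.0823]
ft_force: [0.1, -0.0, 0.3]
```

View pics/c2.png

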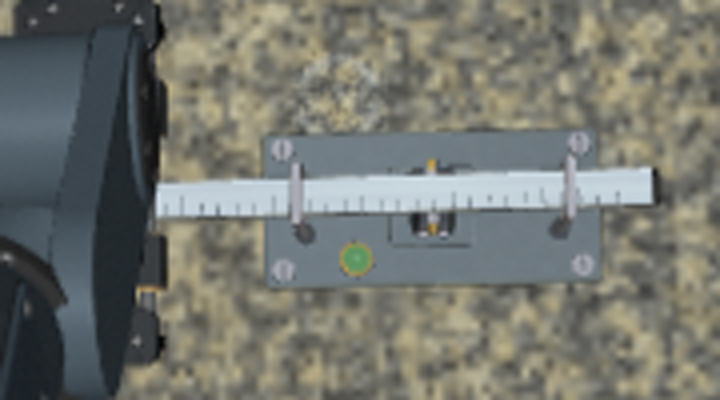

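The rod's right end is visible at crop (655,187). The gripper straddles the left end. Shift x by −1.5 mm and close gently.

```bash
python3 -m pendant '[{"jaw":0.35,"linear":[0,-0.13,0.15],"twist":0},{"jaw":0.3,"linear":[0,0,0],"twist":0},{"jaw":0.26,"linear":[0,0,0],"twist":0},{"jaw":0.24,"linear":[0,0,0],"twist":0},{"jaw":0.2,"linear":[0,0,0],"twist":0},{"jaw":0.2,"linear":[0,0,0],"twist":0},{"jaw":0.2,"linear":[0,0,0],"twist":0},{"jaw":0.2,"linear":[0,0,0],"twist":0}]' 4
```

```text
time: 4.57
position: [0.492, 0.1249, 0.0796]
tool_rot: [0.71, 0.704, 0.0, 0.0]
ft_force: [-0.9, 0.6, -0.5]
grip_width: 0.02
grip_force: 4.0
```

```bash
python3 -m pendant '[{"jaw":0.2,"linear":[0,0,-0.3],"twist":0},{"jaw":0.2,"linear":[0,0,-0.4],"twist":0},{"jaw":0.2,"linear":[0,0,-0.4],"twist":0},{"jaw":0.2,"linear":[-0.2,0,-0.2],"twist":0},{"jaw":0.2,"linear":[-0.6,0,0],"twist":0},{"jaw":0.2,"linear":[-0.6,0,0],"twist":0},{"jaw":0.2,"linear":[-0.6,0,0],"twist":0},{"jaw":0.2,"linear":[-0.6,0,0],"twist":0},{"jaw":0.2,"linear":[-0.6,0,0],"twist":0},{"jaw":0.2,"linear":[-0.5,0,0],"twist":0},{"jaw":0.2,"linear":[-0.2,0,0],"twist":0},{"jaw":0.2,"linear":[0,0,0],"twist":0}]'
cat >> h.py <<'E'
def rodfit(c,lo=-.26,hi=.2):
    P=pts(c);x,y,z=P[...,0],P[...,1],P[...,2];C=c['color'].astype(int)
    m=(c['depth']>.5)&(abs(x-.4915)<.012)&(y>lo)&(y<hi)&(abs(z-.1)<.016)&(C.min(2)>110)
    p=P[m];b=np.polyfit(p[:,1],p[:,2],1)
    for _ in range(3):
        k=abs(p[:,2]-np.polyval(b,p[:,1]))<.004; p=p[k]; b=np.polyfit(p[:,1],p[:,2],1)
    return dict(slope=b[0],zedge=np.polyval(b,-.0564),ymin=p[:,1].min(),ymax=p[:,1].max(),n=len(p),dxdy=np.polyfit(p[:,1],p[:,0],1)[0])
E
python3 -c "
from h import *
print(rodfit(cam('top')))
o=robot.get_obs();print(o['position'],o['ft_force'],o['moment'])"
```

```text
time: 5.57
position: [0.4914, 0.0849, 0.0926]
tool_rot: [0.71, 0.704, -0.0, 0.0]
ft_force: [0.1, -0.3, 0.2]
grip_width: 0.0201
grip_force: 4.0
{'slope': np.float64(-0.003173134450876059), 'zedge': np.float64(0.10040029894165588), 'ymin': np.float64(-0.2179037459426107), 'ymax': np.float64(0.049729867520411176), 'n': 982, 'dxdy': np.float64(0.005455004348624249)}
[0.4914041  0.08497551 0.09258796] [ 0.04697155 -1.41406296 -0.38455618] [-0.23448286 -0.03567251 -0.09205354]
```

The rod is level with its top at 0.100 m and has slid 39 mm. Release and watch.

```bash
python3 -m pendant '[{"jaw":0.27,"linear":[0,0,0],"twist":0},{"jaw":0.3,"linear":[0,0,0],"twist":0},{"jaw":0.32,"linear":[0,0,0],"twist":0},{"jaw":0.32,"linear":[0,0,0],"twist":0}]'
python3 -c "
from h import *
print(rodfit(cam('top')))"
python3 -m pendant '[{"jaw":0.32,"linear":[0,0,0],"twist":0},{"jaw":0.32,"linear":[0,0,0],"twist":0},{"jaw":0.32,"linear":[0,0,0],"twist":0},{"jaw":0.32,"linear":[0,0,0],"twist":0}]' >/dev/null
python3 -c "
from h import *
print(rodfit(cam('top')))"
```

```text
time: 5.95
position: [0.4915, 0.0858, 0.0926]
tool_rot: [0.71, 0.704, -0.0, 0.0]
ft_force: [0.2, -0.4, -0.0]
grip_width: 0.0271
grip_force: 0.0
{'slope': np.float64(0.06195885859286493), 'zedge': np.float64(0.1004363401153994), 'ymin': np.float64(-0.21747425563896836), 'ymax': np.float64(0.051327664886109306), 'n': 978, 'dxdy': np.float64(0.00782366260190154)}
{'slope': np.float64(0.07208984922793746), 'zedge': np.float64(0.10051888884701746), 'ymin': np.float64(-0.2175778742982083), 'ymax': np.float64(0.05124355698317339), 'n': 964, 'dxdy': np.float64(0.00787466211033251)}
```

```bash
python3 -m pendant '[{"jaw":0.32,"linear":[0,0,-0.5],"twist":0},{"jaw":0.26,"linear":[0,0,-0.5],"twist":0},{"jaw":0.2,"linear":[0,0,0],"twist":0},{"jaw":0.2,"linear":[0,0,0],"twist":0},{"jaw":0.2,"linear":[0,0,0.3],"twist":0},{"jaw":0.2,"linear":[0.2,0,0.4],"twist":0},{"jaw":0.2,"linear":[0.4,0,0.3],"twist":0},{"jaw":0.2,"linear":[0.4,0,0],"twist":0},{"jaw":0.2,"linear":[0.2,0,0],"twist":0},{"jaw":0.2,"linear":[0,0,0],"twist":0},{"jaw":0.2,"linear":[0,0,0],"twist":0}]'
python3 -c "
from h import *
print(rodfit(cam('top')))"
python3 -m pendant '[{"jaw":0.26,"linear":[0,0,0],"twist":0},{"jaw":0.32,"linear":[0,0,0],"twist":0},{"jaw":0.32,"linear":[0,0,0],"twist":0},{"jaw":0.32,"linear":[0,0,0],"twist":0}]'
for i in 1 2 3; do python3 -c "
from h import *
print(rodfit(cam('top')))"; done
```

```text
time: 7.3
position: [0.4914, 0.0983, 0.0925]
tool_rot: [0.71, 0.704, 0.0, -0.0]
ft_force: [-0.8, -0.1, -0.9]
grip_width: 0.0201
grip_force: 4.0
{'slope': np.float64(-0.00417802717720731), 'zedge': np.float64(0.10037447957945433), 'ymin': np.float64(-0.2070470782514529), 'ymax': np.float64(0.06726479794787361), 'n': 1006, 'dxdy': np.float64(0.007576801954828718)}
time: 7.68
position: [0.4917, 0.0978, 0.0927]
tool_rot: [0.71, 0.704, 0.0, 0.0]
ft_force: [0.2, -0.4, 0.4]
grip_width: 0.0271
grip_force: 0.0
{'slope': np.float64(-0.07277790509221559), 'zedge': np.float64(0.10057330835883027), 'ymin': np.float64(-0.20514446093228486), 'ymax': np.float64(0.06821458184838536), 'n': 996, 'dxdy': np.float64(0.0066588031910344)}
{'slope': np.float64(-0.07429276870006847), 'zedge': np.float64(0.10061680462131964), 'ymin': np.float64(-0.20455525392067497), 'ymax': np.float64(0.0682601095465217), 'n': 1008, 'dxdy': np.float64(0.0069032495099542734)}
{'slope': np.float64(-0.07439578383797724), 'zedge': np.float64(0.10047457698020024), 'ymin': np.float64(-0.2050954142762594), 'ymax': np.float64(0.06829206822794268), 'n': 1003, 'dxdy': np.float64(0.006859191675166274)}
```

Balance lies between the two positions, so I go to the middle.

```bash
python3 -m pendant '[{"jaw":0.32,"linear":[0,0,0.5],"twist":0},{"jaw":0.26,"linear":[0,0,0.5],"twist":0},{"jaw":0.2,"linear":[0,0,0],"twist":0},{"jaw":0.2,"linear":[0,0,0],"twist":0},{"jaw":0.2,"linear":[0,0,-0.4],"twist":0},{"jaw":0.2,"linear":[0,0,-0.4],"twist":0},{"jaw":0.2,"linear":[-0.2,0,-0.22],"twist":0},{"jaw":0.2,"linear":[-0.2,0,0],"twist":0},{"jaw":0.2,"linear":[-0.2,0,0],"twist":0},{"jaw":0.2,"linear":[0,0,0],"twist":0},{"jaw":0.2,"linear":[0,0,0],"twist":0}]'
python3 -c "
from h import *
print(rodfit(cam('top')))"
python3 -m pendant '[{"jaw":0.25,"linear":[0,0,0],"twist":0},{"jaw":0.28,"linear":[0,0,0],"twist":0},{"jaw":0.32,"linear":[0,0,0],"twist":0},{"jaw":0.34,"linear":[0,0,0],"twist":0}]'
for i in 1 2 3 4; do python3 -c "
from h import *
print(rodfit(cam('top')))"; done
```

```text
time: 8.75
position: [0.4916, 0.0917, 0.093]
tool_rot: [0.71, 0.704, 0.0, 0.0]
ft_force: [1.0, 2.6, 0.6]
grip_width: 0.0199
grip_force: 4.0
{'slope': np.float64(-0.0003444266505220978), 'zedge': np.float64(0.10036272813247474), 'ymin': np.float64(-0.2110996731995195), 'ymax': np.float64(0.05846170168441796), 'n': 997, 'dxdy': np.float64(0.007513061367319696)}
time: 9.13
position: [0.4915, 0.0916, 0.0928]
tool_rot: [0.71, 0.704, -0.0, 0.0]
ft_force: [0.7, 0.9, -0.0]
grip_width: 0.0276
grip_force: 0.0
{'slope': np.float64(-0.07330609258748154), 'zedge': np.float64(0.10053341312687913), 'ymin': np.float64(-0.2098984389899843), 'ymax': np.float64(0.05945892891262919), 'n': 986, 'dxdy': np.float64(0.00910630933565854)}
{'slope': np.float64(-0.07216145051979792), 'zedge': np.float64(0.10059306411427944), 'ymin': np.float64(-0.20958775680137678), 'ymax': np.float64(0.06149033097760651), 'n': 999, 'dxdy': np.float64(0.008305445621984063)}
{'slope': np.float64(-0.07388590380099651), 'zedge': np.float64(0.10058385902999618), 'ymin': np.float64(-0.20975950254194498), 'ymax': np.float64(0.05922406003784088), 'n': 995, 'dxdy': np.float64(0.008812743817180141)}
{'slope': np.float64(-0.07131360486325197), 'zedge': np.float64(0.10058742164120428), 'ymin': np.float64(-0.2098430794575098), 'ymax': np.float64(0.05946894887819719), 'n': 983, 'dxdy': np.float64(0.007868288294693498)}
```

```bash
python3 -m pendant '[{"jaw":0.32,"linear":[0,0,0.5],"twist":0},{"jaw":0.26,"linear":[0,0,0.5],"twist":0},{"jaw":0.2,"linear":[0,0,0],"twist":0},{"jaw":0.2,"linear":[0,0,0],"twist":0},{"jaw":0.2,"linear":[0,0,-0.4],"twist":0},{"jaw":0.2,"linear":[0,0,-0.4],"twist":0},{"jaw":0.2,"linear":[-0.15,0,-0.22],"twist":0},{"jaw":0.2,"linear":[-0.15,0,0],"twist":0},{"jaw":0.2,"linear":[0,0,0],"twist":0},{"jaw":0.2,"linear":[0,0,0],"twist":0},{"jaw":0.2,"linear":[0,0,0],"twist":0}]'
python3 -c "
from h import *
print(rodfit(cam('top')))"
python3 -m pendant '[{"jaw":0.25,"linear":[0,0,0],"twist":0},{"jaw":0.28,"linear":[0,0,0],"twist":0},{"jaw":0.32,"linear":[0,0,0],"twist":0},{"jaw":0.34,"linear":[0,0,0],"twist":0}]'
for i in 1 2 3 4; do python3 -c "
from h import *
print(rodfit(cam('top')))"; done
```

```text
time: 10.25
position: [0.4916, 0.089, 0.0931]
tool_rot: [0.71, 0.704, 0.0, 0.0]
ft_force: [-0.4, 3.6, 0.7]
grip_width: 0.02
grip_force: 4.0
{'slope': np.float64(-0.0003187892624141037), 'zedge': np.float64(0.10037447292027374), 'ymin': np.float64(-0.21322377726242384), 'ymax': np.float64(0.05423685155961698), 'n': 978, 'dxdy': np.float64(0.005059957213242123)}
time: 10.63
position: [0.4914, 0.0886, 0.0929]
tool_rot: [0.71, 0.704, -0.0, -0.0]
ft_force: [-0.1, -0.0, -0.1]
grip_width: 0.0276
grip_force: 0.0
{'slope': np.float64(-0.054634558616902945), 'zedge': np.float64(0.10033395558785393), 'ymin': np.float64(-0.21225426528478358), 'ymax': np.float64(0.056930501575118905), 'n': 980, 'dxdy': np.float64(0.009991000555869612)}
{'slope': np.float64(-0.06654137211465318), 'zedge': np.float64(0.10043500359101304), 'ymin': np.float64(-0.21222307672126003), 'ymax': np.float64(0.05467920672391829), 'n': 980, 'dxdy': np.float64(0.009199592005417903)}
{'slope': np.float64(-0.0714001506254113), 'zedge': np.float64(0.10065818689692617), 'ymin': np.float64(-0.2121216451914976), 'ymax': np.float64(0.056848923724964265), 'n': 979, 'dxdy': np.float64(0.0076039640898598595)}
{'slope': np.float64(-0.065199696431788), 'zedge': np.float64(0.1004508191305718), 'ymin': np.float64(-0.21198139357012963), 'ymax': np.float64(0.05712127812233092), 'n': 986, 'dxdy': np.float64(0.0072530626008862195)}
```

```bash
python3 -m pendant '[{"jaw":0.32,"linear":[0,0,0.5],"twist":0},{"jaw":0.26,"linear":[0,0,0.5],"twist":0},{"jaw":0.2,"linear":[0,0,0],"twist":0},{"jaw":0.2,"linear":[0,0,0],"twist":0},{"jaw":0.2,"linear":[0,0,-0.4],"twist":0},{"jaw":0.2,"linear":[0,0,-0.4],"twist":0},{"jaw":0.2,"linear":[-0.13,0,-0.22],"twist":0},{"jaw":0.2,"linear":[-0.13,0,0],"twist":0},{"jaw":0.2,"linear":[0,0,0],"twist":0},{"jaw":0.2,"linear":[0,0,0],"twist":0},{"jaw":0.2,"linear":[0,0,0],"twist":0}]' 6
python3 -c "
from h import *
print(rodfit(cam('top')))"
python3 -m pendant '[{"jaw":0.25,"linear":[0,0,0],"twist":0},{"jaw":0.28,"linear":[0,0,0],"twist":0},{"jaw":0.32,"linear":[0,0,0],"twist":0},{"jaw":0.34,"linear":[0,0,0],"twist":0}]'
for i in 1 2 3 4; do python3 -c "
from h import *
print(rodfit(cam('top')))"; done
```

```text
time: 11.75
position: [0.4916, 0.0864, 0.0933]
tool_rot: [0.71, 0.704, 0.0, 0.0]
ft_force: [0.5, 2.3, 0.3]
grip_width: 0.0197
grip_force: 6.0
{'slope': np.float64(0.030930787371263552), 'zedge': np.float64(0.10031495841813844), 'ymin': np.float64(-0.21661990016779548), 'ymax': np.float64(0.05150691576339018), 'n': 987, 'dxdy': np.float64(0.004715442409778406)}
time: 12.13
position: [0.4914, 0.0859, 0.0931]
tool_rot: [0.71, 0.704, -0.0, -0.0]
ft_force: [-0.4, -0.6, -0.4]
grip_width: 0.0276
grip_force: 0.0
{'slope': np.float64(0.006451767441217435), 'zedge': np.float64(0.10024207683821286), 'ymin': np.float64(-0.21576879376779073), 'ymax': np.float64(0.05200694051902525), 'n': 977, 'dxdy': np.float64(0.006937128865792172)}
{'slope': np.float64(0.0026375042342401157), 'zedge': np.float64(0.10044174413474544), 'ymin': np.float64(-0.21565431170612342), 'ymax': np.float64(0.051836254302713235), 'n': 987, 'dxdy': np.float64(0.005202334741931258)}
{'slope': np.float64(-0.0006310272085200765), 'zedge': np.float64(0.10044341059511518), 'ymin': np.float64(-0.2157492822468151), 'ymax': np.float64(0.052024572088171836), 'n': 987, 'dxdy': np.float64(0.00647267473646668)}
{'slope': np.float64(-0.00197335673175501), 'zedge': np.float64(0.10053998293147916), 'ymin': np.float64(-0.21558530576019894), 'ymax': np.float64(0.05193391882313974), 'n': 983, 'dxdy': np.float64(0.007223986892268782)}
```

```bash
for i in 1 2; do python3 -m pendant '[{"jaw":0.34,"linear":[0,0,0],"twist":0},{"jaw":0.34,"linear":[0,0,0],"twist":0},{"jaw":0.34,"linear":[0,0,0],"twist":0},{"jaw":0.34,"linear":[0,0,0],"twist":0},{"jaw":0.34,"linear":[0,0,0],"twist":0},{"jaw":0.34,"linear":[0,0,0],"twist":0},{"jaw":0.34,"linear":[0,0,0],"twist":0},{"jaw":0.34,"linear":[0,0,0],"twist":0},{"jaw":0.34,"linear":[0,0,0],"twist":0},{"jaw":0.34,"linear":[0,0,0],"twist":0}]' | head -1;  python3 -c "
from h import *
print(rodfit(cam('top')))"; done
```

```text
time: 13.17
{'slope': np.float64(0.0029408324961268727), 'zedge': np.float64(0.10043474747729386), 'ymin': np.float64(-0.21603273854350163), 'ymax': np.float64(0.05197823236269153), 'n': 991, 'dxdy': np.float64(0.007284210383059532)}
time: 14.05
{'slope': np.float64(0.004709520725135911), 'zedge': np.float64(0.1004295790584972), 'ymin': np.float64(-0.21596233992844802), 'ymax': np.float64(0.05181912413004578), 'n': 986, 'dxdy': np.float64(0.00738221530570499)}
```

Balanced: slope is under 0.005 rad and has stayed steady for about 2 s. Now retract straight up and look at the saddle up close.

```bash
python3 -m pendant '[{"jaw":0.42,"linear":[0,0,0],"twist":0},{"jaw":0.42,"linear":[0,0,-0.5],"twist":0},{"jaw":0.42,"linear":[0,0,-1.5],"twist":0},{"jaw":0.42,"linear":[0,0,-3],"twist":0},{"jaw":0.6,"linear":[0,0,-3],"twist":0},{"jaw":0.6,"linear":[0,0,-2],"twist":0},{"jaw":0.6,"linear":[0,0,0],"twist":0},{"jaw":0.6,"linear":[0,0,0],"twist":0}]'
python3 - <<'E'
from h import *
t=cam('top');s=cam('scene');print(rodfit(t))
v,u=np.mgrid[0:480,0:640]
out=[]
for n,c,(a,b,cc,d) in (('top',t,(290,323,170,203)),('scene',s,(345,378,232,265))):
    C=c['color'].astype(int);m=(u>=a)&(u<b)&(v>=cc)&(v<d)&(C.max(2)<70)
    P=pts(c)[m];z=P[:,2];print(n,m.sum(),'zmax',np.percentile(z,[5,50,95]))
    k=(z>.031)&(z<.04)&(abs(P[:,0]-.65)<.03)&(abs(P[:,1]-.004)<.03);q=P[k]
    print(k.sum(),q.mean(0).round(4)); 
    r=cv2.minAreaRect(np.float32(q[:,:2]*1000));print(r)
    cnt=np.float32(np.c_[u[m],v[m]]);print('centroid ray z=.018',onplane(c,*cnt.mean(0),.018).round(4),'px',cnt.mean(0))
    out.append(cv2.resize(c['color'][cc:d,a:b],(396,396),interpolation=cv2.INTER_CUBIC))
cv2.imwrite('pics/sad.png',np.hstack(out))
E
```

```text
time: 14.77
position: [0.4921, 0.0862, 0.1945]
tool_rot: [0.71, 0.704, 0.001, 0.001]
ft_force: [-0.6, 0.0, -0.3]
grip_width: 0.0504
grip_force: 0.0
{'slope': np.float64(0.003229268882592414), 'zedge': np.float64(0.10035062492129296), 'ymin': np.float64(-0.2159653063291646), 'ymax': np.float64(0.06750846807995667), 'n': 1059, 'dxdy': np.float64(0.008084394100623428)}
top 111 zmax [0.00761118 0.02986378 0.03783921]
38 [0.6494 0.0037 0.0349]
((649.6177978515625, 3.817824363708496), (15.809955596923828, 27.484357833862305), 70.07723999023438)
centroid ray z=.018 [0.6493 0.0046 0.018 ] px [305.6036 186.991 ]
scene 136 zmax [0.00261576 0.02489625 0.0374039 ]
26 [0.6467 0.0025 0.0346]
((646.3638916015625, 3.351449489593506), (11.756768226623535, 21.877321243286133), 76.30911254882812)
centroid ray z=.018 [0.6505 0.0066 0.018 ] px [360.6397  247.97794]
```

View pics/sad.png

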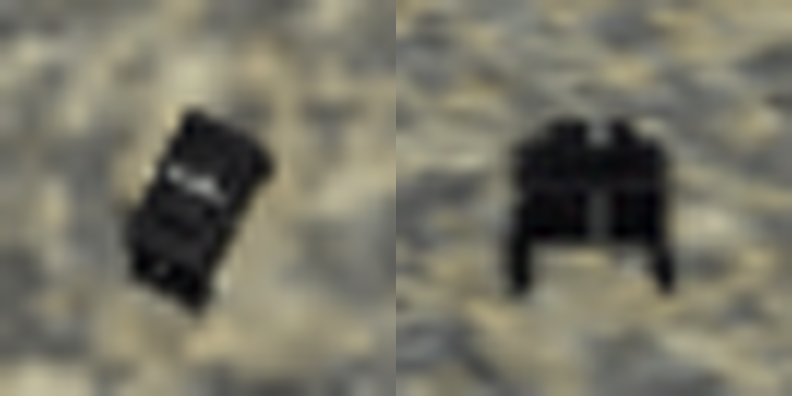

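The left (top) crop shows the saddle with its white centre line at (197,181), and its slot runs at about 65° yaw. The right (scene) crop shows it upright with the legs down.

```bash
python3 -m pendant '[{"jaw":0.6,"linear":[-2,3.9,0],"twist":0},{"jaw":0.6,"linear":[-2,4,0],"twist":0},{"jaw":0.6,"linear":[-2,4,0],"twist":0},{"jaw":0.6,"linear":[-2.1,3.9,0],"twist":0},{"jaw":0.6,"linear":[0,0,1],"twist":6.2},{"jaw":0.6,"linear":[0,0,2],"twist":6.1},{"jaw":0.6,"linear":[0,0,2],"twist":6.1},{"jaw":0.6,"linear":[0,0,2],"twist":6.1},{"jaw":0.6,"linear":[0,0,1],"twist":0},{"jaw":0.6,"linear":[0,0,0],"twist":0},{"jaw":0.6,"linear":[0,0,0],"twist":0},{"jaw":0.6,"linear":[0,0,0],"twist":0}]'
python3 -m pendant '[{"jaw":0.6,"linear":[0,0,0],"twist":0},{"jaw":0.6,"linear":[0,0,0],"twist":0}]'
python3 -c "
from h import *
from scipy.spatial.transform import Rotation as R
t=cam('top');print(rodfit(t));print(onplane(t,305.9,184.6,.036))
o=robot.get_obs();print(o['position'],R.from_quat(o['tool_rot']).as_matrix().round(4).tolist())"
```

```text
time: 15.87
position: [0.6397, 0.009, 0.1137]
tool_rot: [0.843, 0.538, 0.0, 0.0]
ft_force: [-0.0, 0.3, 0.9]
grip_width: 0.0523
grip_force: 0.0
time: 16.03
position: [0.6399, 0.0089, 0.1145]
tool_rot: [0.843, 0.538, 0.001, 0.001]
ft_force: [0.2, -0.1, 0.4]
grip_width: 0.0521
grip_force: 0.0
{'slope': np.float64(0.002826157128629478), 'zedge': np.float64(0.1003528719788452), 'ymin': np.float64(-0.21568101480435656), 'ymax': np.float64(0.010159923254401062), 'n': 855, 'dxdy': np.float64(0.008786295025523446)}
[0.65088129 0.00310996 0.036     ]
[0.63983061 0.00895556 0.11449358] [[0.4213, 0.9069, 0.0022], [0.9069, -0.4213, -0.0004], [0.0006, 0.0022, -1.0]]
```

```bash
python3 -m pendant '[{"jaw":0.6,"linear":[-0.05,1.2,0],"twist":0},{"jaw":0.6,"linear":[0,0,1],"twist":0},{"jaw":0.6,"linear":[0,0,1.5],"twist":0},{"jaw":0.6,"linear":[0,0,0],"twist":0},{"jaw":0.6,"linear":[0,0,0],"twist":0},{"jaw":0.6,"linear":[0,0,0],"twist":0}]'
python3 -m pendant '[{"jaw":0.6,"linear":[0,0,0],"twist":0}]'
```

```text
time: 16.58
position: [0.6497, 0.0036, 0.0883]
tool_rot: [0.843, 0.538, -0.0, -0.0]
ft_force: [1.1, -0.6, -0.1]
grip_width: 0.0524
grip_force: 0.0
time: 16.67
position: [0.6502, 0.0035, 0.0888]
tool_rot: [0.843, 0.538, 0.0, 0.0]
ft_force: [-0.9, -0.3, -0.3]
grip_width: 0.0522
grip_force: 0.0
```

```bash
python3 -m pendant '[{"jaw":0.6,"linear":[0,0,2],"twist":0},{"jaw":0.6,"linear":[0,0,2],"twist":0},{"jaw":0.6,"linear":[0,0,1.3],"twist":0},{"jaw":0.6,"linear":[0,0,0.5],"twist":0},{"jaw":0.6,"linear":[0,0,0],"twist":0},{"jaw":0.5,"linear":[0,0,0],"twist":0},{"jaw":0.4,"linear":[0,0,0],"twist":0},{"jaw":0.3,"linear":[0,0,0],"twist":0},{"jaw":0.25,"linear":[0,0,0],"twist":0},{"jaw":0.25,"linear":[0,0,0],"twist":0},{"jaw":0.25,"linear":[0,0,0],"twist":0},{"jaw":0.25,"linear":[0,0,0],"twist":0}]' 8
```

```text
time: 17.67
position: [0.6504, 0.0034, 0.031]
tool_rot: [0.843, 0.538, 0.001, 0.0]
ft_force: [0.1, 0.5, 2.7]
grip_width: 0.0312
grip_force: 8.0
```

```bash
python3 -m pendant '[{"jaw":0.25,"linear":[0,0,-1],"twist":0},{"jaw":0.25,"linear":[0,0,-2.5],"twist":0},{"jaw":0.25,"linear":[0,0,-3],"twist":0},{"jaw":0.25,"linear":[0,0,-3],"twist":0},{"jaw":0.25,"linear":[0,0,-3],"twist":0},{"jaw":0.25,"linear":[0,0,-1.5],"twist":-6.1},{"jaw":0.25,"linear":[0,0,0],"twist":-6.1},{"jaw":0.25,"linear":[0,0,0],"twist":-6.1},{"jaw":0.25,"linear":[0,0,0],"twist":-6.1},{"jaw":0.25,"linear":[0,0,0],"twist":0},{"jaw":0.25,"linear":[0,0,0],"twist":0},{"jaw":0.25,"linear":[0,0,0],"twist":0}]'
python3 - <<'E'
from h import *
from scipy.spatial.transform import Rotation as R
o=robot.get_obs();print(o['position'],R.from_quat(o['tool_rot']).as_matrix().round(4).tolist())
t=cam('top');s=cam('scene');print(rodfit(t,hi=0.02))
cv2.imwrite('pics/s3.png',np.hstack([cv2.resize(t['color'][140:270,240:400],(480,390)),cv2.resize(s['color'][170:300,270:370],(300,390))]))
E
```

```text
time: 18.67
position: [0.6496, 0.0035, 0.1703]
tool_rot: [0.711, 0.703, -0.0, -0.0]
ft_force: [0.2, -0.4, -0.3]
grip_width: 0.0309
grip_force: 8.0
[0.64963619 0.00347882 0.17025936] [[0.0121, 0.9999, -0.0003], [0.9999, -0.0121, 0.0001], [0.0001, -0.0003, -1.0]]
{'slope': np.float64(0.004444178081787696), 'zedge': np.float64(0.1002619025021837), 'ymin': np.float64(-0.2159566756003678), 'ymax': np.float64(0.01231448088134112), 'n': 873, 'dxdy': np.float64(0.0069290223225230325)}
```

View pics/s3.png

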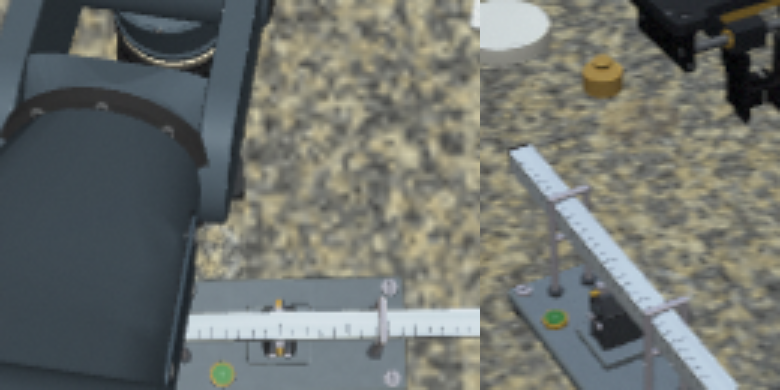

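The top half shows the rod still level, with the edge blade at about (279,330). The saddle is hidden under the wrist. Now move over the edge.

```bash
python3 -m pendant '[{"jaw":0.25,"linear":[-0.6,-1.6,0],"twist":0},{"jaw":0.25,"linear":[-1.2,-3.1,0],"twist":0},{"jaw":0.25,"linear":[-1.2,-3.1,0],"twist":0},{"jaw":0.25,"linear":[-1.2,-3.2,0],"twist":0},{"jaw":0.25,"linear":[-1.2,-3.1,0],"twist":0},{"jaw":0.25,"linear":[-0.7,-1.7,0],"twist":0},{"jaw":0.25,"linear":[0,0,0],"twist":0},{"jaw":0.25,"linear":[0,0,0],"twist":0},{"jaw":0.25,"linear":[0,0,0],"twist":0},{"jaw":0.25,"linear":[0,0,0],"twist":0}]'
python3 - <<'E'
from h import *
s=cam('scene');cv2.imwrite('pics/s4.png',cv2.resize(s['color'][170:320,240:400],(800,600)*1 if 0 else (640,600),interpolation=cv2.INTER_CUBIC))
o=robot.get_obs();print(o['position'])
E
```

```text
time: 19.6
position: [0.493, -0.0561, 0.1705]
tool_rot: [0.711, 0.704, 0.001, 0.001]
ft_force: [-0.2, -0.2, -0.2]
grip_width: 0.0309
grip_force: 8.0
[ 0.49278884 -0.0559545   0.1703258 ]
```

View pics/s4.png

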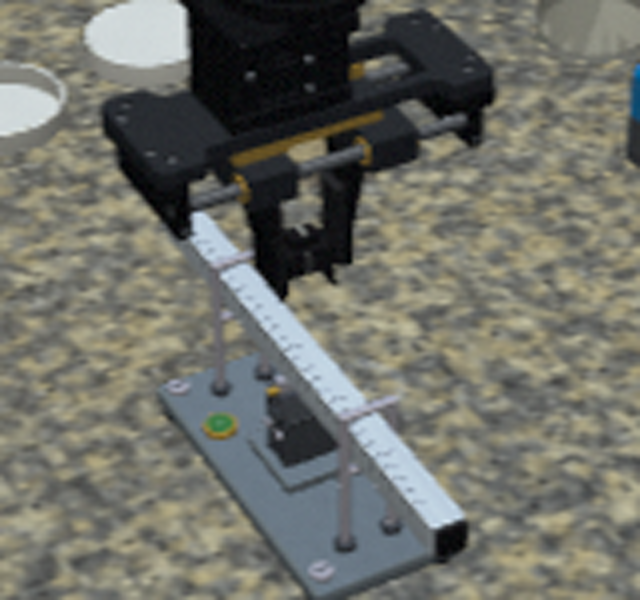

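The saddle is held upright between the fingers at about (310,250), above the rod at mid-edge. Trim x and lower to just above the rod.

```bash
python3 -m pendant '[{"jaw":0.25,"linear":[0,-0.17,0.7],"twist":0},{"jaw":0.25,"linear":[0,0,1],"twist":0},{"jaw":0.25,"linear":[0,0,1],"twist":0},{"jaw":0.25,"linear":[0,0,0.7],"twist":0},{"jaw":0.25,"linear":[0,0,0],"twist":0},{"jaw":0.25,"linear":[0,0,0],"twist":0},{"jaw":0.25,"linear":[0,0,0],"twist":0}]'
python3 -m pendant '[{"jaw":0.25,"linear":[0,0,0],"twist":0}]'
python3 - <<'E'
from h import *
t=cam('top');s=cam('scene');P=pts(t)
print(rodfit(t,hi=-.13))
x,y,z=P[...,0],P[...,1],P[...,2]
m=(y<-.13)&(y>-.21)&(abs(x-.4915)<.013)&(abs(z-.1)<.005);p=P[m];b=np.polyfit(p[:,1],p[:,0],1)
print(len(p),'x@edge',np.polyval(b,-.056),'mid',np.percentile(p[:,0]-np.polyval(b,p[:,1]),[2,98]),b)
cv2.imwrite('pics/s5.png',cv2.resize(s['color'][190:290,270:370],(600,600),interpolation=cv2.INTER_CUBIC))
E
```

```text
time: 20.23
position: [0.4898, -0.056, 0.1362]
tool_rot: [0.71, 0.704, 0.0, 0.0]
ft_force: [0.2, -0.8, 0.1]
grip_width: 0.0314
grip_force: 8.0
time: 20.32
position: [0.49, -0.0561, 0.1366]
tool_rot: [0.711, 0.704, 0.0, 0.0]
ft_force: [-0.2, -0.6, -0.4]
grip_width: 0.0312
grip_force: 8.0
{'slope': np.float64(-0.003197223925030255), 'zedge': np.float64(0.09937238922894552), 'ymin': np.float64(-0.21562135404354177), 'ymax': np.float64(-0.13520765388964023), 'n': 308, 'dxdy': np.float64(-0.0006259843452704127)}
297 x@edge 0.488087130078318 mid [-0.00942621  0.01000956] [-0.01226432  0.48740033]
```

View pics/s5.png

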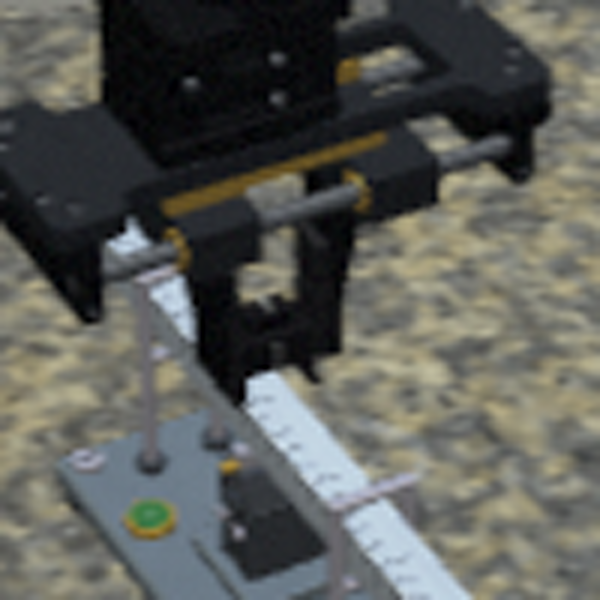

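The legs sit just above the rod, with the right leg at (315,378) and the rod face at (265,385). Lower in small steps, watching the force.

```bash
python3 -m pendant '[{"jaw":0.25,"linear":[0,0.03,0.2],"twist":0},{"jaw":0.25,"linear":[0,0,0.2],"twist":0},{"jaw":0.25,"linear":[0,0,0.2],"twist":0},{"jaw":0.25,"linear":[0,0,0.2],"twist":0},{"jaw":0.25,"linear":[0,0,0],"twist":0},{"jaw":0.25,"linear":[0,0,0],"twist":0}]'
python3 -m pendant '[{"jaw":0.25,"linear":[0,0,0],"twist":0}]'
python3 -c "
from h import *
print(rodfit(cam('top'),hi=-.1))"
```

```text
time: 20.92
position: [0.4897, -0.056, 0.128]
tool_rot: [0.711, 0.704, -0.0, -0.0]
ft_force: [-0.1, 0.0, -1.0]
grip_width: 0.0312
grip_force: 8.0
time: 21.0
position: [0.4898, -0.056, 0.1282]
tool_rot: [0.711, 0.704, -0.0, -0.0]
ft_force: [0.0, 0.6, -0.6]
grip_width: 0.0307
grip_force: 8.0
{'slope': np.float64(-0.005706294364581319), 'zedge': np.float64(0.09909921726264972), 'ymin': np.float64(-0.21580428940078444), 'ymax': np.float64(-0.10247972295203876), 'n': 312, 'dxdy': np.float64(0.004251537835580219)}
```

The legs are straddling with no contact force. Continue to about 1 mm above the seat.

```bash
python3 -m pendant '[{"jaw":0.25,"linear":[0,0,0.2],"twist":0},{"jaw":0.25,"linear":[0,0,0.2],"twist":0},{"jaw":0.25,"linear":[0,0,0.15],"twist":0},{"jaw":0.25,"linear":[0,0,0.1],"twist":0},{"jaw":0.25,"linear":[0,0,0.1],"twist":0},{"jaw":0.25,"linear":[0,0,0],"twist":0},{"jaw":0.25,"linear":[0,0,0],"twist":0}]'
for i in 1 2 3; do python3 -m pendant '[{"jaw":0.25,"linear":[0,0,0.03],"twist":0}]' | grep -E "pos|ft"; done
python3 -c "
from h import *
print(rodfit(cam('top'),hi=-.1))"
```

```text
time: 21.63
position: [0.4898, -0.056, 0.1206]
tool_rot: [0.711, 0.704, -0.0, -0.0]
ft_force: [-0.7, -0.4, -0.4]
grip_width: 0.0311
grip_force: 8.0
position: [0.4899, -0.056, 0.1205]
ft_force: [0.3, 0.1, 0.2]
position: [0.4899, -0.056, 0.1202]
ft_force: [0.4, -0.7, -0.4]
position: [0.4899, -0.056, 0.1199]
ft_force: [-0.6, -0.3, -0.0]
{'slope': np.float64(0.0047446683526080335), 'zedge': np.float64(0.10043642040131008), 'ymin': np.float64(-0.21624092324812347), 'ymax': np.float64(-0.10229177638659831), 'n': 311, 'dxdy': np.float64(0.009159020883913656)}
```

```bash
for i in 1 2 3; do python3 -m pendant '[{"jaw":0.25,"linear":[0,0,0.03],"twist":0},{"jaw":0.25,"linear":[0,0,0],"twist":0}]' | grep -E "pos|ft"; done
python3 -m pendant '[{"jaw":0.36,"linear":[0,0,0],"twist":0},{"jaw":0.38,"linear":[0,0,0],"twist":0},{"jaw":0.4,"linear":[0,0,0],"twist":0},{"jaw":0.44,"linear":[0,0,0],"twist":0},{"jaw":0.5,"linear":[0,0,0],"twist":0},{"jaw":0.5,"linear":[0,0,0],"twist":0}]' 3
for i in 1 2 3 4; do python3 -c "
from h import *
print(rodfit(cam('top'),hi=-.1))"; done
```

```text
position: [0.4898, -0.056, 0.1195]
ft_force: [0.7, -0.3, -0.8]
position: [0.4898, -0.056, 0.1192]
ft_force: [-0.0, 0.7, -0.0]
position: [0.4898, -0.056, 0.1189]
ft_force: [-0.2, 0.6, 0.2]
time: 22.93
position: [0.4898, -0.056, 0.1189]
tool_rot: [0.711, 0.704, 0.0, 0.0]
ft_force: [0.2, 0.7, 0.3]
grip_width: 0.042
grip_force: 0.0
{'slope': np.float64(0.002129525481474644), 'zedge': np.float64(0.10003306703473128), 'ymin': np.float64(-0.21603760765296012), 'ymax': np.float64(-0.10239622954893902), 'n': 316, 'dxdy': np.float64(0.0031789283216227073)}
{'slope': np.float64(0.0030486637644380945), 'zedge': np.float64(0.10022483783287695), 'ymin': np.float64(-0.21605170710928137), 'ymax': np.float64(-0.10221262623167982), 'n': 308, 'dxdy': np.float64(0.0031801686921424815)}
{'slope': np.float64(0.0026231642446737868), 'zedge': np.float64(0.10016955252333279), 'ymin': np.float64(-0.21600131833503683), 'ymax': np.float64(-0.10253539018560347), 'n': 313, 'dxdy': np.float64(0.0048055115916451)}
{'slope': np.float64(0.002677547507831281), 'zedge': np.float64(0.10010429495899213), 'ymin': np.float64(-0.2162018029287976), 'ymax': np.float64(-0.10221429570845819), 'n': 314, 'dxdy': np.float64(0.002383362895560771)}
```

The rod stays level. Open a little more, lift straight up and check the result.

```bash
python3 -m pendant '[{"jaw":0.6,"linear":[0,0,0],"twist":0},{"jaw":0.6,"linear":[0,0,0],"twist":0},{"jaw":0.6,"linear":[0,0,-0.5],"twist":0},{"jaw":0.6,"linear":[0,0,-1.5],"twist":0},{"jaw":0.6,"linear":[0,0,-3],"twist":0},{"jaw":0.6,"linear":[0,0,-3.5],"twist":0},{"jaw":0.6,"linear":[0,0,-3.5],"twist":0}]'
python3 -m pendant '[{"jaw":0.6,"linear":[3.5,0,-1],"twist":0},{"jaw":0.6,"linear":[4,0,0],"twist":0},{"jaw":0.6,"linear":[4,0,0],"twist":0},{"jaw":0.6,"linear":[4,0,0],"twist":0},{"jaw":0.6,"linear":[4,0,0],"twist":0},{"jaw":0.6,"linear":[4,0,0],"twist":0},{"jaw":0.6,"linear":[0,0,0],"twist":0},{"jaw":0.6,"linear":[0,0,0],"twist":0},{"jaw":0.6,"linear":[0,0,0],"twist":0},{"jaw":0.6,"linear":[0,0,0],"twist":0},{"jaw":0.6,"linear":[0,0,0],"twist":0}]'
python3 - <<'E'
from h import *
t=cam('top');s=cam('scene');print(rodfit(t,hi=.02));P=pts(t);x,y,z=P[...,0],P[...,1],P[...,2]
m=(abs(y+.056)<.03)&(abs(x-.491)<.03)&(z>.106)&(z<.14);q=P[m]
print(m.sum(),q.mean(0),q[:,1].min(),q[:,1].max(),np.percentile(z[m],95))
cv2.imwrite('pics/f.png',np.hstack([cv2.resize(t['color'][225:285,285:385],(400,240),interpolation=cv2.INTER_CUBIC),cv2.resize(s['color'][220:280,270:370],(400,240),interpolation=cv2.INTER_CUBIC)]))
E
```

```text
time: 23.72
position: [0.4891, -0.0558, 0.2401]
tool_rot: [0.711, 0.704, -0.0, -0.001]
ft_force: [1.6, -0.1, -0.1]
grip_width: 0.0522
grip_force: 0.0
time: 24.63
position: [0.4923, 0.1775, 0.249]
tool_rot: [0.711, 0.703, -0.0, 0.0]
ft_force: [-0.2, -0.7, 0.2]
grip_width: 0.0524
grip_force: 0.0
{'slope': np.float64(0.0036963423436334694), 'zedge': np.float64(0.10042467218400625), 'ymin': np.float64(-0.21583901450561402), 'ymax': np.float64(0.01654855732582998), 'n': 789, 'dxdy': np.float64(0.0088510361794079)}
118 [ 0.48922253 -0.05508597  0.11843356] -0.06477601720722584 -0.04705365922973454 0.1259543589997003
```

View pics/f.png

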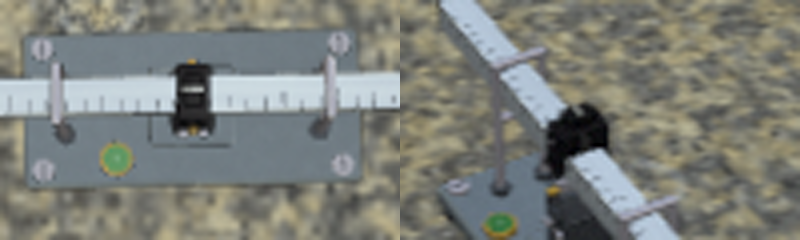

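The saddle sits astride the rod above the blade, at (192,97) in the left crop. Its y centre is −0.056 against the edge at −0.0564, and the rod is level. Settle briefly, confirm, and hand in.

```bash
python3 -m pendant '[{"jaw":0.6,"linear":[0,0,0],"twist":0},{"jaw":0.6,"linear":[0,0,0],"twist":0},{"jaw":0.6,"linear":[0,0,0],"twist":0},{"jaw":0.6,"linear":[0,0,0],"twist":0},{"jaw":0.6,"linear":[0,0,0],"twist":0},{"jaw":0.6,"linear":[0,0,0],"twist":0},{"jaw":0.6,"linear":[0,0,0],"twist":0},{"jaw":0.6,"linear":[0,0,0],"twist":0},{"jaw":0.6,"linear":[0,0,0],"twist":0}]' | head -1
python3 -c "
from h import *
r=rodfit(cam('top'),hi=.02);print(r)
if abs(r['slope'])<.015: print(robot.hand_in())"
```

```text
time: 25.48
{'slope': np.float64(0.004597459928149787), 'zedge': np.float64(0.10031927794298366), 'ymin': np.float64(-0.2161669464791422), 'ymax': np.float64(0.01651349774799747), 'n': 800, 'dxdy': np.float64(0.008688655324612667)}
the job is handed in; nothing more can be done
None
```

I handed the job in at about 25.5 s: the rod balances within about 0.005 rad of level, with the saddle seated astride it within about 1 mm of the middle of the knife edge; the judge's verdict was not returned.

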